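# Slide a bone blank out of its pocket and load the engraving rest

### The job

Three bone blanks lie flush in the pockets of the wooden tray, too snug for the fingers. Take out only the one with one square and one round end: press lightly on its top (bone is brittle, and the limit is about 35 N) and slide it up the ramp of its pocket onto the narrow tongue, then grip it by its sides and lift it well clear of the tray. Lay it flat along the narrow bed of the metal engraving rest, centred, with its square end right up against the stop, let go, and leave the other two blanks in their pockets.

Things in the scene. Friction and masses are not known exactly. Their poses are not given: they have to be found in the camera images.
- tray: Fixed wooden tray, block x -28 to +84, y -115 to +115, rim 30.2 mm high. Origin: on the bench under its middle, z up, -x is the way out (about toward the robot). Three equal lanes run along x at y = -76, 0, +76 mm, each 37 mm wide between walls: a pocket at the back, a straight ramp up from x = +27 (height 20.5) to x = -28 mm (height 30) where the walls end, then a tongue.
- pocket_floor (a point): Middle of the floor of the middle lane's pocket, 50.5 mm to +x of the tray's origin and 20.5 mm above the bench; axes as the tray's. The flat floor runs 23.5 mm either way along x, to the back wall and to the foot of the ramp. The other pockets lie 76 mm to either side in y.
- tongue_end (a point): Foot of the lip on the middle lane's tongue, at x = -80 mm, height 30 mm in the tray's frame. Each tongue is 20 mm wide, flat, runs from the ramp's top (x = -28) to x = -84 mm; its last 4 mm carry the lip, 3 mm high, which stops a blank. Beside each tongue there is open air down to the bench; a blank overhangs it 7 mm each side, for the fingers.
- half_round_blank: The blank to load: loose flat bone piece, 44 (x) x 34 (y) x 10 mm thick, 20 to 42 g. Its -x end is square, its +x end a half circle of 17 mm radius. Origin: centre of the underside, z up. Starts in any one of the three pockets, top 0.3 mm above the rim, square end toward the ramp, 1.5 mm play all round. Pressed with shut fingertips at 5 to 10 N it goes with them: bone slides easily on this waxed wood.
- half_round_blank_front (a point): Middle of the square end face of the half-round blank, 22 mm to -x of its origin and 5 mm above its underside.
- square_blank: Like the half-round blank but square at both ends, 44 x 34 x 10 mm; stays in its pocket. Origin: centre of its underside.
- round_blank: Like the half-round blank but round at both ends, 44 x 34 x 10 mm; stays in its pocket. Origin: centre of its underside.
- rest: Fixed metal engraving rest. Origin: on the bench under the middle of its 100 x 76 x 8 mm base plate, z up. A bed 20 mm wide, top 30 mm high, runs along x from -32 to +38 mm, with the stop at its -x end (toward the robot). The blank overhangs the bed 7 mm on both sides, where the fingers have room down to the base plate.
- rest_seat (a point): Point on top of the bed, 22 mm to +x of the stop's face, on the centre line: where the origin of the blank belongs when its square end touches the stop. Axes as the rest's.
- rest_stop (a point): Middle of the stop's face, which looks to +x of the rest, at x = -32 mm; the stop is 20 mm wide and stands 8 mm above the bed.
There are look-alikes about, which are no part of the job. What is shaped like the half_round_blank but green is not meant. What is shaped like the rest but orange is not meant.

How it is judged (in metres and radians):
On the way:
1. the half-round blank is lifted at least 15 mm above the tray's tongue (height (world z) of half_round_blank above 0.045 m), for 0.1 s.
At the end, for the whole second after the job is handed in: Half-round blank at rest, flat (0.1 rad) on the bed (height within 2 mm), square end within 2.5 mm of the stop, centred within 4 mm, in line within 0.14 rad; the square and round blanks moved no more than 6 mm from their starts (x of half_round_blank_front in the frame of rest_seat between -0.025 and -0.0195 m and y of half_round_blank in the frame of rest_seat between -0.004 and 0.004 m and z of half_round_blank in the frame of rest_seat between -0.002 and 0.002 m and angle between half_round_blank's own z axis and vertical below 0.1 rad and angle between the x axis of half_round_blank and the x axis of rest, either way round below 0.14 rad and linear speed of half_round_blank below 0.01 m/s and distance of each of square_blank, round_blank from where it was at the start of the episode below 0.006 m); the robot touches nothing.
It fails at once if the half-round blank is pressed onto the tray with more than 35 N (contact force between half_round_blank and tray above 35 N).
It fails at once if the square or the round blank is moved more than 10 mm (distance of any of square_blank, round_blank from where it was at the start of the episode above 0.01 m).
It also fails if it takes over 64 s, if anything falls off the work surface, if the arm or the gripper's body presses on something with over 40 N, if the wrist force passes 120 N, or if a joint passes its speed limit or range.

### The arm

A 6-joint arm with a two-finger parallel gripper is mounted at the origin on a cart in front of the work surface, level with it; the furniture and walls round the work are solid. World frame = base frame: x ahead of the robot, y to its left, z up, the work surface at z = 0. Lengths are in mm, angles in rad, forces in N, time in s.
With the tool pointing down it reaches from about 425 to 950 mm from the base axis. Payload 14.7 kg.
Tool frame: the origin (TCP) lies between the finger pads; the fingertips stand 8 mm ahead of it and the grasp point (between the pads) lies 11 mm behind it; z points along the fingers, y is the line along which they close (so a half turn about z gives the same grasp; the last joint's range is limited). The gripper opens to 85 mm and grips with 20 to 120 N. Pads are 22 mm wide; open, the fingers measure 114 mm over their backs; the gripper's body (76 mm by 85 mm) begins 54 mm behind the grasp point. The pads swing forward as they close: fully open they stand 13 mm farther back than shut.
Start: joints at [-1.156, 0.48, 1.596, -0, 1.065, -0.047], TCP at [289.628, -581.9, 239.297] pointing down, gripper open.
Joint ranges: [-2.75, 2.75], [-0.82, 2.05], [0.23, 2.67], [-1.56, 4.7], [0.09, 2.69], [-2.92, 2.92]. Speed limits (rad/s): [1.89, 1.89, 2.39, 3.01, 3.01, 3.01].

### API

Orientations are given as a unit quaternion [w, x, y, z].
In Python, from workcell import arm gives the robot as it stands.
- The arm moves only by the tool servo_tool, never from a script. Its argument "increments" is one flat list of numbers, 5 for each row, row after row: the shift along the world's x, y, z in mm, then the turn about the world's z in rad, then the opening, from 0 (shut) to 1 (fully open). A call has 1 to 20 rows; each row is the pose to reach, as a shift and turn from the pose commanded when the call began; what a row does not reach only later rows make up. A row lasts 1/12 s, in which the tool goes at most 41.7 mm and 7.16 degrees, less where a joint would pass 70% of its speed; a pose out of reach is approached as far as the arm can. A call with a gripper value outside its range is refused whole. The fingers move at their own pace and stop on an object; the grip force is fixed at half the most. Time passes only in rows, so rows that repeat a pose let the fingers close. It gives the time, the measured TCP pose, the force, the opening and the grip force at its end, in the units of the state.
- arm.read_state(): the state, without advancing time (a new reading comes with each control period).
- arm.read_camera(name): name is "side" or "top" or "wrist"; returns the picture (420x560x3 uint8, red, green, blue); there is no depth.
- arm.get_calibration(name): a dict with "fx", "fy", "cx", "cy" (pixels), "cam_to_world" (4x4, takes a point from camera to world coordinates); the wrist camera has in their place "tool_from_camera" (4x4, takes a point from camera to tool coordinates, whose origin is the TCP and whose axes are the flange's). Camera axes: x right, y down, z forward; pixel columns grow to the right and rows downward; lengths in mm; the calibration is good to about 2 mm. The wrist camera is an equidistant fisheye: a pixel r from the principal point sees the ray r / f radians off the axis. A picture is of the moment at which its call begins: read the wrist's pose just before it. get_calibration takes no time and is no camera call.
- arm.job_done(): hands the job in; it is judged then, once.
Trained networks look in the newest picture that a camera, given by its name, has taken for a name from the list of things; names that differ only in an ending like _2 or _b are one class to them, and where a whole thing is asked for, a point or a joint stands for the part that bears it (a point fixed in the world has none). Each returns a list of dicts, best first, with "score" (0 to 1); they miss things now and then, are a little off and sometimes report something else, mostly with a low value. They report only what shows in the picture. A call takes as long as a camera call. They do not tell look-alikes from the thing itself.
- arm.cut_out(camera, label): "region" (420x560 bool, what is visible of it) and "rect" ([centre column, centre row, width, height] in pixels, round what is visible of it).
- arm.landmark_of(camera, label): "uv" ([column, row] in pixels: a listed point, or the origin of a listed thing).
The state is a dict: "time": time; "joint_positions": joint angles; "qd": joint speeds; "tau": joint torques, N m; "ee_pos": TCP position; "orientation": TCP orientation; "force": force on the tool from outside, world axes, zero at the start; "torque": the same for the moment, N m; "gripper_width": finger opening in mm; "gripper_force": force on a finger pad.
Only numpy, scipy, OpenCV 4.12 (cv2) and the standard library are available. Lean on these libraries where they do the work, as an engineer would, in place of code of your own. Each camera call takes 0.05 s, during which the arm holds its last target. There are 200 camera calls.

## Working session

There is one attempt and no reset: what is moved stays moved. The work goes in short steps, Python scripts to look and compute and a tool call to move; the robot and the scene stay as the last step left them, time stands still between calls to the robot, and variables do not carry over. Pictures are saved under pics/ and viewed, at most 12 in all, crops included, and the job is handed in when it is done.

Besides the shell and the picture viewer there is one more tool, called after "Request:" by a JSON object that holds its "api" and its "payload". servo_tool: Moves the arm, as the interface text tells. Its arguments: {"type":"object","properties":{"increments":{"type":"array","items":{"type":"number"}}},"required":["increments"]}

```bash
mkdir -p pics; cat > h.py <<'E'
import numpy as np,cv2
from workcell import arm
def px2w(cam,uv,z):
    c=arm.get_calibration(cam);T=np.array(c["cam_to_world"])
    d=T[:3,:3]@np.array([(uv[0]-c["cx"])/c["fx"],(uv[1]-c["cy"])/c["fy"],1.])
    o=T[:3,3];return o+d*(z-o[2])/d[2]
def w2px(cam,p):
    c=arm.get_calibration(cam);T=np.linalg.inv(np.array(c["cam_to_world"]))
    q=T[:3,:3]@np.array(p)+T[:3,3];return [c["fx"]*q[0]/q[2]+c["cx"],c["fy"]*q[1]/q[2]+c["cy"]]
def save(cam,name):
    im=arm.read_camera(cam);cv2.imwrite(f"pics/{name}.png",cv2.cvtColor(im,cv2.COLOR_RGB2BGR));return im
E
python3 - <<'E'
from h import *
H=dict(half_round_blank=20.5,half_round_blank_front=25.5,square_blank=20.5,round_blank=20.5,rest_seat=30,rest_stop=34,rest=0,tray=0,pocket_floor=20.5,tongue_end=30)
ims=[]
for cam in("top","side"):
    ims.append(save(cam,cam+"0"))
    print(cam,arm.get_calibration(cam)["cam_to_world"])
    for l,z in H.items():
        for r in arm.landmark_of(cam,l)[:4]:
            print(l,round(r["score"],2),np.round(r["uv"]),np.round(px2w(cam,r["uv"],z)[:2],1))
print(arm.read_state())
E
```

```text
top [[-8.71461864e-03 -9.93163756e-01  1.16403647e-01  4.35152049e+02]
 [-9.99940747e-01  9.41461740e-03  5.46507363e-03 -3.46101001e+01]
 [-6.52360886e-03 -1.16349124e-01 -9.93186953e-01  9.63963349e+02]
 [ 0.00000000e+00  0.00000000e+00  0.00000000e+00  1.00000000e+00]]
half_round_blank 0.8 [234. 185.] [617.   52.1]
half_round_blank 0.74 [155. 178.] [633.2 220.7]
half_round_blank_front 0.86 [143. 187.] [612.6 244. ]
half_round_blank_front 0.78 [233. 196.] [592.  54.]
square_blank 0.63 [198. 184.] [618.8 127.6]
square_blank 0.38 [270. 184.] [617.1 -25.6]
round_blank 0.68 [269. 185.] [615.4 -23.4]
rest_seat 0.92 [363. 211.] [ 557.3 -218.9]
rest_seat 0.76 [350. 292.] [ 390.  -187.2]
rest_stop 0.82 [358. 215.] [ 549.1 -208.3]
rest_stop 0.64 [341. 298.] [ 378.9 -166.9]
rest_stop 0.36 [232. 198.] [587.7  54.8]
rest_stop 0.23 [268. 186.] [610.7 -20.4]
rest 0.96 [346. 286.] [ 402.  -183.6]
rest 0.76 [362. 205.] [ 573.2 -223.1]
rest 0.66 [227. 247.] [486.3  68.9]
tray 0.56 [233. 209.] [568.3  56.6]
pocket_floor 0.97 [230. 182.] [622.3  59.2]
tongue_end 0.91 [226. 245.] [487.8  68.3]
side [[
[... 1043 characters left out ...]
me': 1.1, 'joint_positions': array([-1.15559520e+00,  4.80216301e-01,  1.59634337e+00,  2.41140909e-05,
        1.06508817e+00, -4.66178353e-02]), 'qd': array([ 0.00112185,  0.00028038, -0.00115327, -0.00055125, -0.00104409,
        0.00080944]), 'tau': array([ 8.81041815e-04, -9.50518870e+01, -4.30648255e+01, -2.27239589e-04,
        1.28701056e-03,  1.47236369e-05]), 'ee_pos': array([ 289.62885551, -581.87424871,  239.26978048]), 'orientation': array([-2.90556321e-05,  9.73459988e-01,  2.28857273e-01,  5.31324566e-06]), 'force': array([ 0.69427719, -0.02792777,  0.04353216]), 'torque': array([ 0.01352736, -0.00348151,  0.03955307]), 'gripper_force': 0.0, 'gripper_width': 85.24059434855654}
```

```bash
python3 - <<'E'
import cv2
a=cv2.imread("pics/top0.png");cv2.imwrite("pics/top0c.png",cv2.resize(a[130:330,120:400],(784,560),interpolation=cv2.INTER_CUBIC))
E
```

```text
(no output)
```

View pics/top0c.png

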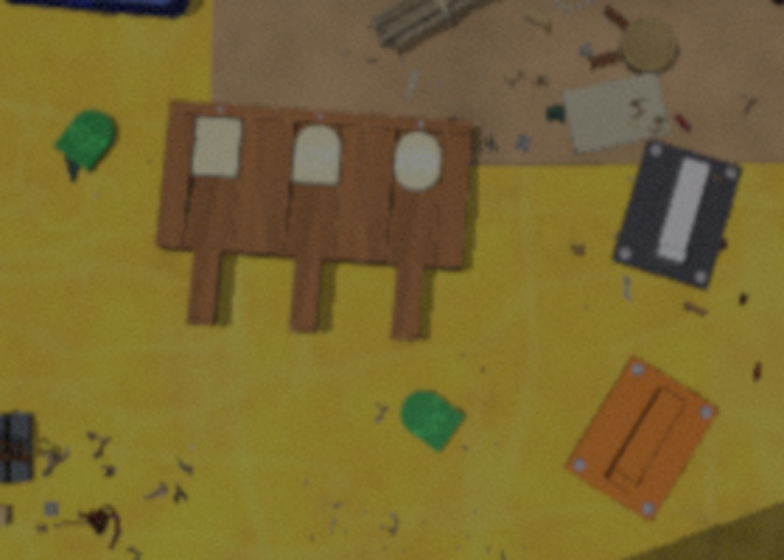

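View pics/side0.png

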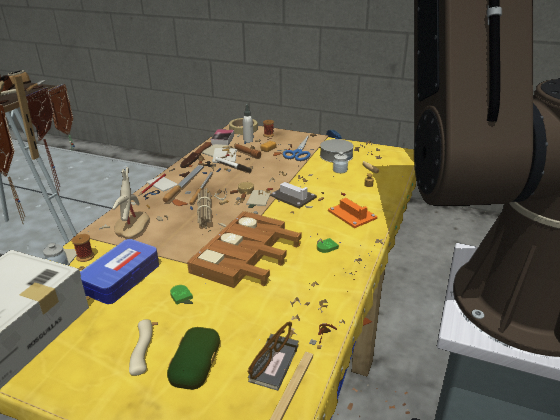

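The half-round blank is in the middle lane (crop 317,155). The metal rest is the dark one (crop 678,215), and the orange one at (640,440) is a decoy. Next I take a closer look with the wrist camera, first over the rest and then over the tray.

Request:
{"api": "servo_tool", "payload": {"increments": [120, 180, 20, -0.25, 0, 240, 350, 20, -0.53, 0, 240, 350, 20, -0.53, 0, 240, 350, 20, -0.53, 0, 240, 350, 20, -0.53, 0, 240, 350, 20, -0.53, 0, 240, 350, 20, -0.53, 0, 240, 350, 20, -0.53, 0, 240, 350, 20, -0.53, 0, 240, 350, 20, -0.53, 0, 240, 350, 20, -0.53, 0, 240, 350, 20, -0.53, 0, 240, 350, 20, -0.53, 0, 240, 350, 20, -0.53, 0, 240, 350, 20, -0.53, 0]}}

```text
time: 2.35
ee_pos: [529.1, -232.7, 259.3]
orientation: [0.0, 0.999, -0.035, -0.0]
force: [-0.2, -0.3, 0.6]
gripper_width: 0.4
gripper_force: 0.0
```

```bash
cat >> h.py <<'E'
from scipy.spatial.transform import Rotation as R
def tool_T(s):
    T=np.eye(4);T[:3,:3]=R.from_quat(np.roll(s["orientation"],-1)).as_matrix();T[:3,3]=s["ee_pos"];return T
def wray(s,uv):
    c=arm.get_calibration("wrist");T=tool_T(s)@np.array(c["tool_from_camera"])
    a=np.array([uv[0]-c["cx"],uv[1]-c["cy"]]);r=np.hypot(*a)+1e-9;th=r/c["fx"]
    d=np.array([*(a/r*np.sin(th)),np.cos(th)]);return T[:3,3],T[:3,:3]@d
def wpx2w(s,uv,z):
    o,d=wray(s,uv);return o+d*(z-o[2])/d[2]
def w2wpx(s,p):
    c=arm.get_calibration("wrist");T=np.linalg.inv(tool_T(s)@np.array(c["tool_from_camera"]))
    q=T[:3,:3]@np.array(p)+T[:3,3];h=np.hypot(q[0],q[1]);th=np.arctan2(h,q[2])
    return [c["cx"]+c["fx"]*th*q[0]/h,c["cy"]+c["fx"]*th*q[1]/h]
E
python3 - <<'E'
from h import *
import pickle
s=arm.read_state();save("wrist","w1");pickle.dump(s,open("w1.pkl","wb"));print(s["ee_pos"],s["time"],s["gripper_width"])
c=arm.get_calibration("wrist");print(c["fx"],np.round(c["tool_from_camera"],3))
for l,z in dict(rest=0,rest_seat=30,rest_stop=34).items():
    for r in arm.landmark_of("wrist",l)[:3]: print(l,round(r["score"],2),np.round(r["uv"]),np.round(wpx2w(s,r["uv"],z),1))
E
```

```text
[ 529.09118014 -232.72789751  259.25922938] 2.35 0.3971042252143512
325.19226210127806 [[  -0.      -0.96    -0.281   71.746]
 [   1.      -0.       0.       0.372]
 [  -0.      -0.281    0.96  -132.644]
 [   0.       0.       0.       1.   ]]
rest 0.84 [265. 141.] [ 572.5 -219.2    0. ]
rest 0.62 [252. 271.] [ 402.1 -187.4    0. ]
rest_seat 0.95 [248. 288.] [ 393.3 -184.    30. ]
rest_seat 0.69 [263. 153.] [ 561.8 -217.5   30. ]
rest_stop 0.68 [259. 173.] [ 540.2 -211.6   34. ]
rest_stop 0.62 [241. 301.] [ 376.  -173.2   34. ]
```

View pics/w1.png

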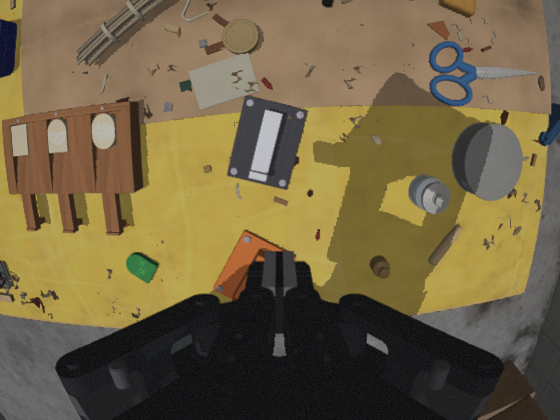

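The wrist picture shows the metal rest at (268,140) with its stop at the lower end (258,177), and the tray on the left. Now I move over to the tray.

Request:
{"api": "servo_tool", "payload": {"increments": [-9, 295, -50, 0, 0, -9, 295, -50, 0, 0, -9, 295, -50, 0, 0, -9, 295, -50, 0, 0, -9, 295, -50, 0, 0, -9, 295, -50, 0, 0, -9, 295, -50, 0, 0, -9, 295, -50, 0, 0, -9, 295, -50, 0, 0, -9, 295, -50, 0, 0, -9, 295, -50, 0, 0]}}

```text
time: 3.47
ee_pos: [520.9, 62.0, 209.5]
orientation: [0.0, 0.999, -0.034, 0.0]
force: [0.9, -0.9, -0.1]
gripper_width: 0.2
gripper_force: 0.0
```

```bash
python3 - <<'E'
from h import *
import pickle
s=arm.read_state();im=save("wrist","w2");pickle.dump(s,open("w2.pkl","wb"));print(s["ee_pos"],s["time"])
for l,z in dict(pocket_floor=20.5,tongue_end=30,half_round_blank=20.5,half_round_blank_front=25.5,square_blank=20.5,round_blank=20.5).items():
    for r in arm.landmark_of("wrist",l)[:3]: print(l,round(r["score"],2),np.round(r["uv"]),np.round(wpx2w(s,r["uv"],z),1))
# rest fit from w1: bed bright blob
w=cv2.cvtColor(cv2.imread("pics/w1.png"),cv2.COLOR_BGR2HSV);s1=pickle.load(open("w1.pkl","rb"))
sub=w[95:190,228:308]; m=((sub[...,2]>150)&(sub[...,1]<60)).astype(np.uint8)
n,lab,st,ce=cv2.connectedComponentsWithStats(m);k=1+np.argmax(st[1:,4]);ys,xs=np.where(lab==k)
P=np.array([wpx2w(s1,(x+228,y+95),30)[:2] for x,y in zip(xs,ys)])
print("bed",len(P),cv2.minAreaRect(P.astype(np.float32)),cv2.boxPoints(cv2.minAreaRect(P.astype(np.float32))))
E
```

```text
[520.87133434  62.02095696 209.47591318] 3.4667
tongue_end 0.7 [280. 223.] [487.5  63.   30. ]
tongue_end 0.54 [500. 134.] [ 572.8 -190.6   30. ]
half_round_blank 0.84 [281.  92.] [616.8  53.1  20.5]
half_round_blank 0.81 [118. 101.] [629.9 224.8  20.5]
half_round_blank 0.74 [362. 262.] [431.8 -24.7  20.5]
half_round_blank_front 0.92 [109. 116.] [614.5 234.5  25.5]
half_round_blank_front 0.91 [278. 115.] [594.3  57.1  25.5]
half_round_blank_front 0.64 [372. 273.] [419.2 -36.3  25.5]
square_blank 0.88 [205.  97.] [619.1 127.9  20.5]
round_blank 0.82 [356.  99.] [607.3 -21.3  20.5]
round_blank 0.68 [282. 114.] [594.7  53.7  20.5]
bed 1059 ((574.630615234375, -221.92404174804688), (19.22270965576172, 68.67662048339844), 72.12146759033203) [[ 538.9998  -220.52939]
 [ 604.36005 -241.61313]
 [ 610.2614  -223.3187 ]
 [ 544.9012  -202.23495]]
```

View pics/w2.png

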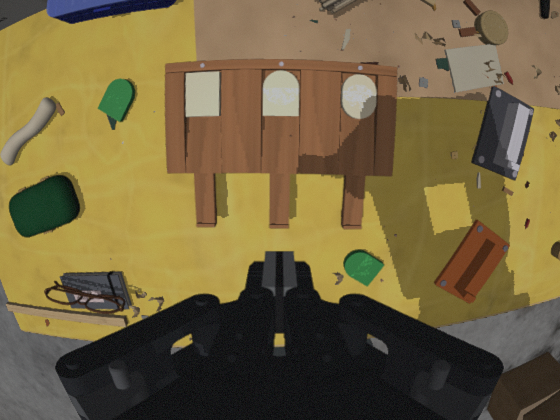

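The picture shows the middle pocket's half-round blank at (281,92), with its square end toward the ramp and the tongue end at (280,225). The closed fingertips are at (279,255).

```bash
python3 - <<'E'
from h import *
import pickle
s=pickle.load(open("w2.pkl","rb"));w=cv2.cvtColor(cv2.imread("pics/w2.png"),cv2.COLOR_BGR2HSV)
m=((w[...,2]>120)&(w[...,1]<90)).astype(np.uint8);m[:,:180]=0;m[:,385:]=0;m[:66]=0;m[122:]=0
n,lab,st,ce=cv2.connectedComponentsWithStats(m)
for k in range(1,n):
    if st[k,4]<300: continue
    ys,xs=np.where(lab==k);P=np.array([wpx2w(s,(x,y),30.5)[:2] for x,y in zip(xs,ys)],np.float32)
    r=cv2.minAreaRect(P);print(st[k],np.round(r[0],1),np.round(r[1],1),r[2],P.mean(0))
# tongues: sample rows, find edges by hue/value vs yellow
for k,x0 in enumerate((205,279,353)):
  for y in (190,200,210,218):
    print(k,y,[tuple(w[y,x]) for x in range(x0-16,x0+17,2)] if 0 else "",end="")
    row=w[y,x0-18:x0+19].astype(int);b=(row[:,0]<15)&(row[:,1]<200);ii=np.where(b)[0]+x0-18
    print(ii.min() if len(ii) else None,ii.max() if len(ii) else None,np.round((wpx2w(s,(ii.min(),y),30)[:2]+wpx2w(s,(ii.max(),y),30)[:2])/2,1) if len(ii) else "")
# lip end of each tongue
print(w[200,262:300].tolist());print(w[218:236,279].tolist())
E
```

```text
[ 185   71   35   46 1495] [621.9 128.8] [33.8 44. ] 85.20467376708984 [621.83844 128.54317]Traceback (most recent call last):
  File "<stdin>", line 8, in <module>
  File "h.py", line 20, in wpx2w
    o,d=wray(s,uv);return o+d*(z-o[2])/d[2]
        ~~~~^^^^^^
  File "h.py", line 16, in wray
    c=arm.get_calibration("wrist");T=tool_T(s)@np.array(c["tool_from_camera"])
ValueError: time passes only in moves, steps and waits
```

```bash
sed -i 's/^from workcell import arm/from workcell import arm\nimport functools\ncal=functools.lru_cache(None)(lambda n: arm.get_calibration(n))/; s/c=arm.get_calibration(/c=cal(/' h.py
cat > fit.py <<'E'
from h import *
import pickle
s=pickle.load(open("w2.pkl","rb"));w=cv2.cvtColor(cv2.imread("pics/w2.png"),cv2.COLOR_BGR2HSV)
m=((w[...,2]>100)&(w[...,1]<90)).astype(np.uint8);m[:,:180]=0;m[:,385:]=0;m[:66]=0;m[122:]=0
n,lab,st,ce=cv2.connectedComponentsWithStats(m)
for k in range(1,n):
    if st[k,4]<300: continue
    ys,xs=np.where(lab==k);P=np.array([wpx2w(s,(x,y),30.5)[:2] for x,y in zip(xs,ys)],np.float32)
    r=cv2.minAreaRect(P);print(st[k],np.round(r[0],1),np.round(r[1],1),r[2],P.mean(0))
for k,x0 in enumerate((205,279,353)):
  for y in (190,200,210,218):
    row=w[y,x0-18:x0+19].astype(int);b=(row[:,0]<15)&(row[:,1]<210);ii=np.where(b)[0]+x0-18
    if len(ii): print(k,y,ii.min(),ii.max(),np.round((wpx2w(s,(ii.min(),y),30)[:2]+wpx2w(s,(ii.max(),y),30)[:2])/2,1))
print(w[200,262:300:1].tolist());print(w[218:236,279].tolist())
E
python3 fit.py
```

```text
[ 185   71   35   46 1551] [622.  128.7] [34.  44.2] 85.25750732421875 [621.89716 128.51508]
[ 262   70   38   46 1568] [615.9  53.5] [34.9 43.5] 85.84748077392578 [614.21204   53.830757]
[ 342   74   35   45 1305] [609.5 -21.7] [34.  43.5] 86.63227844238281 [609.46906 -21.20869]
0 190 195 214 [526.9 136. ]
0 200 196 214 [516.6 136.8]
0 210 197 215 [506.  137.1]
0 218 197 215 [497.6 138.3]
1 190 270 288 [521.4  61.5]
1 200 270 288 [511.2  62.2]
1 210 270 288 [500.9  63. ]
1 218 270 287 [492.6  64. ]
2 190 344 363 [516.6 -13. ]
2 200 344 362 [506.2 -12.3]
2 210 342 361 [495.8 -10.7]
2 218 342 360 [487.3 -10.1]
[[23, 152, 183], [23, 149, 186], [23, 151, 183], [24, 150, 182], [23, 149, 182], [23, 147, 186], [24, 145, 185], [21, 143, 157], [13, 135, 127], [12, 128, 128], [12, 127, 130], [12, 129, 128], [12, 133, 127], [12, 133, 123], [12, 129, 125], [13, 133, 125], [13, 129, 127], [13, 132, 133], [12, 137, 136], [13, 135, 136], [14, 132, 137], [13, 133, 138], [13, 130, 139], [12, 134, 139], [13, 134, 137], [13, 134, 137], [12, 130, 137], [18, 139, 127], [23, 145, 121], [24, 144, 119], [23, 146, 119], [23, 149, 118], [23, 146, 119], [23, 150, 129], [24, 149, 163], [24, 146, 184], [24, 147, 185], [24, 149, 185]]
[[12, 132, 139], [13, 134, 139], [13, 133, 138], [12, 131, 140], [13, 132, 141], [13, 136, 135], [12, 121, 82], [12, 133, 130], [13, 129, 136], [14, 133, 134], [20, 132, 147], [24, 137, 180], [23, 138, 186], [24, 137, 186], [24, 139, 184], [24, 136, 185], [23, 135, 187], [24, 136, 186]]
```

Request:
{"api": "servo_tool", "payload": {"increments": [99, -9, -100, -0.015, 0, 99, -9, -120, -0.015, 0, 99, -9, -140, -0.015, 0, 99, -9, -155, -0.015, 0, 99, -9, -160, -0.015, 0, 99, -9, -164, -0.015, 0, 99, -9, -164, -0.015, 0, 99, -9, -164, -0.015, 0]}}

```text
time: 4.48
ee_pos: [619.4, 54.0, 46.1]
orientation: [-0.0, 0.999, -0.042, -0.0]
force: [0.1, -0.3, 0.6]
gripper_width: -0.4
gripper_force: 0.0
```

Request:
{"api": "servo_tool", "payload": {"increments": [0, 0, -3, 0, 0, 0, 0, -5, 0, 0, 0, 0, -5, 0, 0, 0, 0, -5, 0, 0]}}

```text
time: 4.82
ee_pos: [619.9, 54.2, 41.2]
orientation: [-0.0, 0.999, -0.042, 0.001]
force: [1.3, 0.2, 0.2]
gripper_width: 0.1
gripper_force: 0.0
```

```bash
python3 - <<'E'
from h import *
s=arm.read_state();im=save("wrist","w3")
print(s["ee_pos"],s["force"])
cv2.imwrite("pics/w3c.png",cv2.resize(im[130:330,180:380,::-1],(600,600)))
E
```

```text
[619.85051015  54.15924932  41.23038954] [1.26499434 0.20410475 0.19737234]
```

View pics/w3c.png

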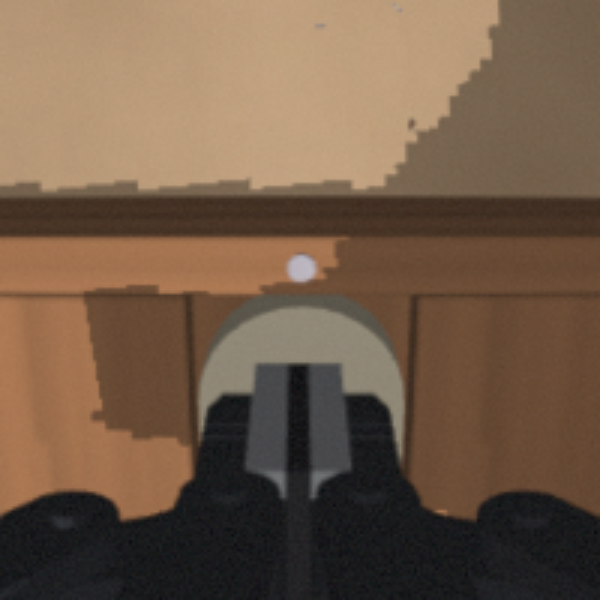

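The shut fingertips are centred sideways on the blank (tips at 300 px, blank from 200 to 403 px) and sit just behind its middle. I'll press gently.

Request:
{"api": "servo_tool", "payload": {"increments": [0, 0, -1.5, 0, 0, 0, 0, -2, 0, 0, 0, 0, -2, 0, 0]}}

```text
time: 5.12
ee_pos: [619.7, 54.1, 38.6]
orientation: [-0.0, 0.999, -0.042, 0.0]
force: [-0.6, 0.7, 4.7]
gripper_width: -0.1
gripper_force: 2.4
```

Request:
{"api": "servo_tool", "payload": {"increments": [0, 0, -0.5, 0, 0, 0, 0, -0.5, 0, 0]}}

```text
time: 5.28
ee_pos: [619.8, 54.1, 38.5]
orientation: [-0.0, 0.999, -0.042, 0.0]
force: [-3.8, -0.1, 13.3]
gripper_width: 0.1
gripper_force: 6.8
```

Request:
{"api": "servo_tool", "payload": {"increments": [-1, 0.1, 0.1, 0, 0, -2, 0.2, 0.2, 0, 0, -3, 0.3, 0.35, 0, 0, -4, 0.3, 0.5, 0, 0, -5, 0.4, 0.6, 0, 0]}}

```text
time: 5.7
ee_pos: [615.1, 54.5, 38.7]
orientation: [-0.0, 0.999, -0.042, 0.001]
force: [3.5, -0.5, 5.3]
gripper_width: -0.1
gripper_force: 2.8
```

```bash
cat > rel.py <<'E'
from h import *
import sys
s=arm.read_state();im=save("wrist",sys.argv[1])
w=cv2.cvtColor(im,cv2.COLOR_RGB2HSV)
for c in (268,292):
    col=w[215:275,c]; print(c,"blank rows",[215+i for i in range(60) if col[i,1]<75 and col[i,2]>100][:1], "screw/rim", end=" ")
print(np.round(s["ee_pos"],1),np.round(s["force"],1))
for r in arm.landmark_of("wrist","half_round_blank")[:1]: print(r["score"],np.round(r["uv"]))
E
cat > c.py <<'E'
import cv2
a=cv2.imread("pics/w3.png");b=cv2.imread("pics/w4.png")
cv2.imwrite("pics/cmp.png",cv2.resize(cv2.hconcat([a[200:300,230:330],b[200:300,230:330]]),(800,400)))
E
python3 rel.py w4; python3 c.py
```

```text
268 blank rows [235] screw/rim 292 blank rows [235] screw/rim [615.1  54.5  38.7] [ 3.5 -0.5  5.3]
0.83 [ 28. 230.]
```

View pics/cmp.png

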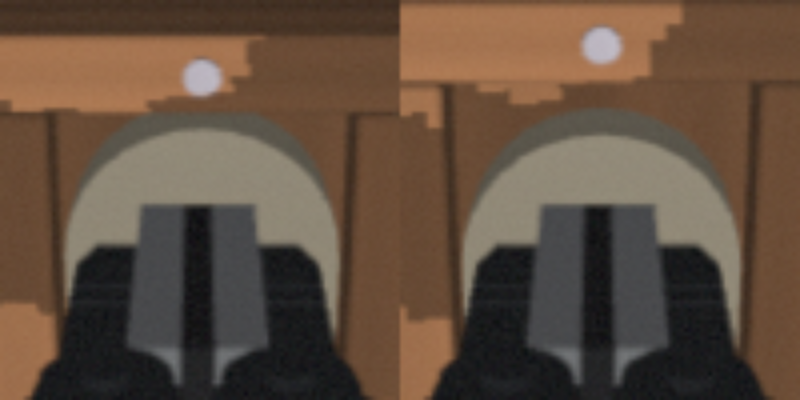

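The back gap grew in the second frame (rim edge row 113→82) while the blank stayed under the tips, so it is going with the fingers. I'll continue.

Request:
{"api": "servo_tool", "payload": {"increments": [-2, 0.2, 0.05, 0, 0, -4, 0.3, 0.25, 0, 0, -6, 0.5, 0.5, 0, 0, -8, 0.7, 0.7, 0, 0, -10, 0.8, 0.95, 0, 0]}}

```text
time: 6.22
ee_pos: [605.2, 55.3, 39.7]
orientation: [-0.0, 0.999, -0.042, 0.001]
force: [2.6, -0.5, 6.2]
gripper_width: -0.1
gripper_force: 2.7
```

Request:
{"api": "servo_tool", "payload": {"increments": [-2, 0.2, 0.15, 0, 0, -4, 0.3, 0.35, 0, 0, -6, 0.5, 0.6, 0, 0, -8, 0.7, 0.8, 0, 0, -10, 0.8, 1.0, 0, 0]}}

```text
time: 6.63
ee_pos: [595.1, 56.1, 40.6]
orientation: [-0.0, 0.999, -0.042, 0.001]
force: [2.3, -0.7, 5.8]
gripper_width: -0.1
gripper_force: 2.9
```

```bash
python3 rel.py w5
```

```text
268 blank rows [234] screw/rim 292 blank rows [234] screw/rim [595.1  56.1  40.6] [ 2.3 -0.7  5.8]
```

Request:
{"api": "servo_tool", "payload": {"increments": [-2, 0.2, 0.2, 0, 0, -4, 0.3, 0.4, 0, 0, -6, 0.5, 0.65, 0, 0, -8, 0.7, 0.85, 0, 0, -10, 0.8, 1.1, 0, 0]}}

```text
time: 7.15
ee_pos: [585.0, 56.9, 41.7]
orientation: [-0.0, 0.999, -0.042, 0.0]
force: [2.8, -0.8, 5.1]
gripper_width: -0.0
gripper_force: 2.4
```

Request:
{"api": "servo_tool", "payload": {"increments": [-2, 0.2, 0.2, 0, 0, -4, 0.3, 0.4, 0, 0, -6, 0.5, 0.65, 0, 0, -8, 0.7, 0.9, 0, 0, -10, 0.8, 1.1, 0, 0]}}

```text
time: 7.57
ee_pos: [575.0, 57.7, 42.8]
orientation: [-0.0, 0.999, -0.042, 0.001]
force: [3.4, 0.2, 7.0]
gripper_width: -0.0
gripper_force: 3.7
```

Request:
{"api": "servo_tool", "payload": {"increments": [-2, 0.2, 0.25, 0, 0, -4, 0.3, 0.6, 0, 0, -6, 0.5, 0.95, 0, 0, -8, 0.7, 1.3, 0, 0]}}

```text
time: 7.9
ee_pos: [567.2, 58.4, 44.2]
orientation: [-0.0, 0.999, -0.042, 0.001]
force: [3.2, -0.3, 5.0]
gripper_width: -0.0
gripper_force: 3.5
```

```bash
python3 rel.py w6
```

```text
268 blank rows [233] screw/rim 292 blank rows [230] screw/rim [567.2  58.4  44.2] [ 3.2 -0.3  5. ]
0.97 [ 19. 161.]
```

Request:
{"api": "servo_tool", "payload": {"increments": [-2, 0.2, 0.3, 0, 0, -4, 0.3, 0.65, 0, 0, -6, 0.5, 1.0, 0, 0, -8, 0.7, 1.35, 0, 0]}}

```text
time: 8.33
ee_pos: [559.2, 59.1, 45.5]
orientation: [-0.0, 0.999, -0.042, 0.001]
force: [3.3, -0.2, 6.2]
gripper_width: -0.0
gripper_force: 3.6
```

Request:
{"api": "servo_tool", "payload": {"increments": [-2, 0.2, 0.3, 0, 0, -4, 0.3, 0.65, 0, 0, -6, 0.5, 1.0, 0, 0]}}

```text
time: 8.58
ee_pos: [553.2, 59.6, 46.5]
orientation: [-0.0, 0.999, -0.042, 0.001]
force: [3.5, 0.3, 6.3]
gripper_width: 0.1
gripper_force: 3.8
```

Request:
{"api": "servo_tool", "payload": {"increments": [-1.5, 0.1, 0.25, 0, 0, -3, 0.2, 0.5, 0, 0]}}

```text
time: 8.75
ee_pos: [550.3, 59.8, 47.1]
orientation: [-0.0, 0.999, -0.042, 0.001]
force: [5.1, 0.1, 8.3]
gripper_width: -0.2
gripper_force: 4.5
```

Request:
{"api": "servo_tool", "payload": {"increments": [-1, 0.1, 0.15, 0, 0, -2, 0.2, 0.3, 0, 0]}}

```text
time: 8.92
ee_pos: [548.4, 60.0, 47.5]
orientation: [-0.0, 0.999, -0.042, 0.001]
force: [4.5, -0.4, 9.9]
gripper_width: -0.2
gripper_force: 4.7
```

```bash
python3 rel.py w7
```

```text
268 blank rows [234] screw/rim 292 blank rows [234] screw/rim [548.4  60.   47.5] [ 4.5 -0.4  9.9]
0.69 [ 21. 139.]
```

Request:
{"api": "servo_tool", "payload": {"increments": [-1, 0.1, 0.2, 0, 0, -2, 0.2, 0.35, 0, 0, -3, 0.3, 0.45, 0, 0]}}

```text
time: 9.27
ee_pos: [545.3, 60.3, 47.8]
orientation: [-0.0, 0.999, -0.042, 0.001]
force: [2.4, -0.9, 7.8]
gripper_width: -0.2
gripper_force: 4.2
```

Request:
{"api": "servo_tool", "payload": {"increments": [-1, 0.1, 0.05, 0, 0, -2, 0.2, 0.05, 0, 0, -3, 0.3, 0.05, 0, 0]}}

```text
time: 9.52
ee_pos: [542.3, 60.6, 47.9]
orientation: [-0.0, 0.999, -0.042, 0.001]
force: [3.0, -0.6, 9.7]
gripper_width: 0.1
gripper_force: 4.8
```

Request:
{"api": "servo_tool", "payload": {"increments": [-2, 0.2, 0.05, 0, 0, -4, 0.3, 0.1, 0, 0, -6, 0.5, 0.1, 0, 0, -8, 0.7, 0.1, 0, 0]}}

```text
time: 9.85
ee_pos: [534.2, 61.4, 48.0]
orientation: [-0.0, 0.999, -0.042, 0.001]
force: [2.8, 0.2, 9.9]
gripper_width: 0.3
gripper_force: 4.7
```

```bash
python3 rel.py w8
```

```text
268 blank rows [235] screw/rim 292 blank rows [235] screw/rim [534.2  61.4  48. ] [2.8 0.2 9.9]
0.92 [ 19. 117.]
```

Request:
{"api": "servo_tool", "payload": {"increments": [-2, 0.2, 0, 0, 0, -4, 0.3, 0, 0, 0, -6, 0.5, 0, 0, 0, -8, 0.7, 0, 0, 0]}}

```text
time: 10.28
ee_pos: [526.3, 62.0, 48.0]
orientation: [-0.0, 0.999, -0.042, 0.001]
force: [3.6, -0.6, 8.8]
gripper_width: 0.0
gripper_force: 4.8
```

Request:
{"api": "servo_tool", "payload": {"increments": [-2, 0.2, 0, 0, 0, -4, 0.3, 0, 0, 0, -6, 0.5, 0, 0, 0, -8, 0.7, 0, 0, 0, -10, 0.8, 0, 0, 0]}}

```text
time: 10.7
ee_pos: [516.3, 62.9, 48.0]
orientation: [-0.0, 0.999, -0.042, 0.001]
force: [3.9, -0.2, 10.3]
gripper_width: 0.1
gripper_force: 4.8
```

```bash
python3 rel.py w9
```

```text
268 blank rows [235] screw/rim 292 blank rows [236] screw/rim [516.3  62.9  48. ] [ 3.9 -0.2 10.3]
0.67 [19. 89.]
```

Request:
{"api": "servo_tool", "payload": {"increments": [0, 0, 20, 0, 0, -6, 0.4, 60, 0, 0.3, -6, 0.4, 100, 0, 0.65, -6, 0.4, 100, 0, 0.65, -6, 0.4, 100, 0, 0.65, -6, 0.4, 100, 0, 0.65, -6, 0.4, 100, 0, 0.65]}}

```text
time: 11.38
ee_pos: [508.6, 63.1, 146.5]
orientation: [0.0, 0.999, -0.042, -0.001]
force: [-0.6, -0.1, -0.6]
gripper_width: 55.6
gripper_force: 0.0
```

```bash
python3 - <<'E'
from h import *
import pickle
s=arm.read_state();im=save("wrist","w10");pickle.dump(s,open("w10.pkl","wb"));print(s["ee_pos"],s["time"],s["gripper_width"])
w=cv2.cvtColor(im,cv2.COLOR_RGB2HSV)
m=((w[...,2]>100)&(w[...,1]<90)).astype(np.uint8);m=cv2.morphologyEx(m,cv2.MORPH_OPEN,np.ones((3,3)))
n,lab,st,ce=cv2.connectedComponentsWithStats(m)
for k in range(1,n):
    if st[k,4]<700: continue
    ys,xs=np.where(lab==k);P=np.array([wpx2w(s,(x,y),40)[:2] for x,y in zip(xs,ys)],np.float32)
    r=cv2.minAreaRect(P);print(st[k],np.round(r[0],1),np.round(r[1],1),round(r[2],2))
E
```

```text
[508.61635993  63.13948075 146.52684605] 11.3833 55.64519064601258
[ 241    0   65   30 1101] [658.5  54.6] [46.6 23.1] 85.91
[ 474   10   80   65 2846] [ 650.2 -165.1] [ 55.1 106. ] 11.71
[ 162   46   41   57 2223] [620.4 125.9] [31.7 42. ] 85.03
[ 356   48   42   54 1914] [608.4 -18.5] [32.3 41.4] 85.43
[542  89  18  78 779] [ 570.1 -202.6] [25.4 75.8] 88.49
[ 257  179   45   55 2209] [512.3  62.3] [33.7 43.3] 86.02
[ 491  319   69   40 1208] [ 316.8 -227.8] [134.6  54. ] 88.97
```

View pics/w10.png

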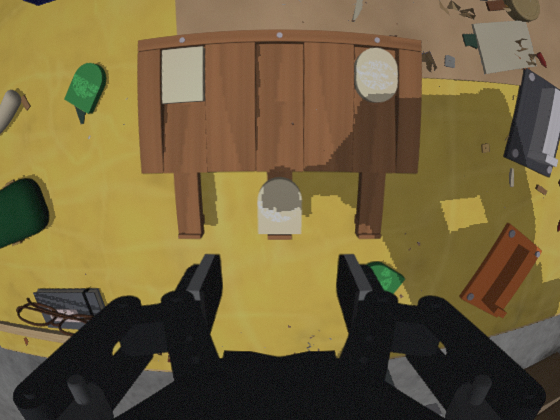

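The blank lies flat on the tongue at (279,207) with its square end toward the lip, and the other two blanks have not moved. The fingers straddle it, so I descend and grip.

Request:
{"api": "servo_tool", "payload": {"increments": [-3, -0.6, -35, 0, 0.65, -3, -0.6, -70, 0, 0.65, -3, -0.6, -95, 0, 0.65, -3, -0.6, -110, 0, 0.65, -3, -0.6, -121, 0, 0.65, -3, -0.6, -121, 0, 0.65, -3, -0.6, -121, 0, 0.65]}}

```text
time: 12.02
ee_pos: [506.1, 62.6, 26.0]
orientation: [0.0, 0.999, -0.042, -0.001]
force: [0.9, 0.6, 0.2]
gripper_width: 55.4
gripper_force: 0.0
```

Request:
{"api": "servo_tool", "payload": {"increments": [0, 0, 0, 0, 0.45, 0, 0, 0, 0, 0.35, 0, 0, 0, 0, 0.3, 0, 0, 0, 0, 0.3, 0, 0, 0, 0, 0.3, 0, 0, 0, 0, 0.3]}}

```text
time: 12.52
ee_pos: [507.3, 62.7, 27.7]
orientation: [-0.0, 0.999, -0.042, 0.001]
force: [-2.4, 1.0, 9.7]
gripper_width: 32.5
gripper_force: 60.4
```

Request:
{"api": "servo_tool", "payload": {"increments": [0, 0, 5, 0, 0.2, 0, 0, 15, 0, 0.2, 0, 0, 30, 0, 0.2, 0, 0, 50, 0, 0.2, 0, 0, 50, 0, 0.2, 0, 0, 50, 0, 0.2]}}

```text
time: 13.02
ee_pos: [507.6, 62.7, 78.3]
orientation: [-0.0, 0.999, -0.042, 0.002]
force: [-0.7, 0.3, -0.8]
gripper_width: 32.7
gripper_force: 59.7
```

```bash
cat > held.py <<'E'
from h import *
import sys,pickle
s=arm.read_state();im=save("wrist",sys.argv[1]);pickle.dump(s,open(sys.argv[1]+".pkl","wb"));print(s["ee_pos"],s["time"],s["gripper_width"])
for cam in("wrist","top","side"):
  if cam!="wrist": save(cam,sys.argv[1]+cam)
  for l in("half_round_blank","half_round_blank_front"):
    for r in arm.landmark_of(cam,l)[:4]:
      z=s["ee_pos"][2]+6+5*("front" in l)
      print(cam,l,round(r["score"],2),np.round(r["uv"]),np.round((wpx2w(s,r["uv"],z) if cam=="wrist" else px2w(cam,r["uv"],z)),1))
E
python3 held.py w11
```

```text
[507.63769679  62.66088675  78.31147161] 13.0167 32.67189234631972
wrist half_round_blank 0.9 [281. 268.] [515.9  60.8  84.3]
wrist half_round_blank 0.74 [46. 81.] [612.8 161.5  84.3]
wrist half_round_blank_front 0.88 [276. 313.] [495.8  64.5  89.3]
wrist half_round_blank_front 0.8 [ 34. 107.] [601.2 166.3  89.3]
wrist half_round_blank_front 0.48 [416. 326.] [478.7  -3.   89.3]
wrist half_round_blank_front 0.41 [404.  64.] [597.9   6.4  89.3]
top half_round_blank 0.82 [276. 280.] [417.5 -35.3  84.3]
top half_round_blank 0.71 [360. 215.] [ 541.5 -202.2   84.3]
top half_round_blank_front 0.77 [277. 288.] [401.6 -38.2  89.3]
side half_round_blank 0.8 [180. 297.] [569.9 320.1  84.3]
side half_round_blank 0.48 [328. 245.] [382.1  78.2  84.3]
side half_round_blank 0.41 [274. 228.] [504.2  60.6  84.3]
side half_round_blank_front 0.76 [183. 299.] [559.1 326.2  89.3]
side half_round_blank_front 0.58 [331. 243.] [376.1  77.7  89.3]
```

View pics/w11.png

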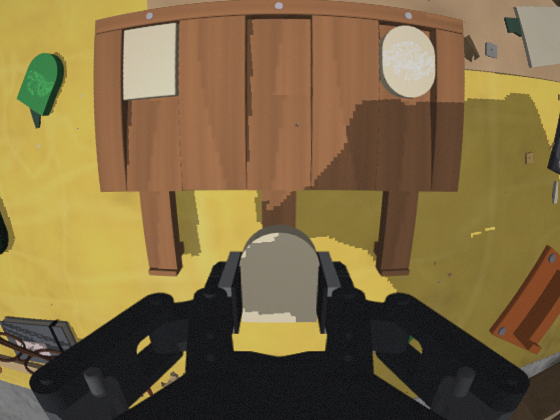

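The blank is held level between the pads, its square end at row 321 and its rounded end at row 226. Now I carry it toward the rest and look at the bed on the way.

Request:
{"api": "servo_tool", "payload": {"increments": [-3, -20, 25, 0, 0.2, -7, -60, 40, -0.1, 0.2, -7, -100, 40, -0.2, 0.2, -12, -140, 40, -0.23, 0.2, -17, -180, 40, -0.23, 0.2, -22, -220, 40, -0.23, 0.2, -27, -255, 40, -0.23, 0.2, -27, -255, 40, -0.23, 0.2, -27, -255, 40, -0.23, 0.2, -27, -255, 40, -0.23, 0.2]}}

```text
time: 14.3
ee_pos: [479.3, -192.3, 116.3]
orientation: [-0.0, 0.988, -0.156, -0.0]
force: [-1.0, 0.8, 0.1]
gripper_width: 32.8
gripper_force: 59.9
```

```bash
cat > r.py <<'E'
from h import *
import pickle,sys
s=arm.read_state();im=save("wrist",sys.argv[1]);pickle.dump(s,open(sys.argv[1]+".pkl","wb"));print(s["ee_pos"],s["orientation"],s["time"],s["gripper_width"])
for l,z in dict(rest=0,rest_seat=30,rest_stop=34).items():
    for r in arm.landmark_of("wrist",l)[:2]: print(l,round(r["score"],2),np.round(r["uv"]),np.round(wpx2w(s,r["uv"],z),1))
E
python3 r.py w12
```

```text
[ 479.29013729 -192.30367307  116.33067393] [-1.73558409e-04  9.87680879e-01 -1.56481123e-01 -3.31256946e-04] 14.3 32.81464065121381
rest 0.62 [273.  87.] [ 570.9 -217.5    0. ]
rest_seat 0.85 [273.  95.] [ 563.  -215.8   30. ]
rest_seat 0.79 [300. 320.] [ 392.4 -182.2   30. ]
rest_stop 0.98 [275. 132.] [ 539.  -209.4   34. ]
rest_stop 0.94 [291. 338.] [ 379.4 -170.6   34. ]
```

View pics/w12.png

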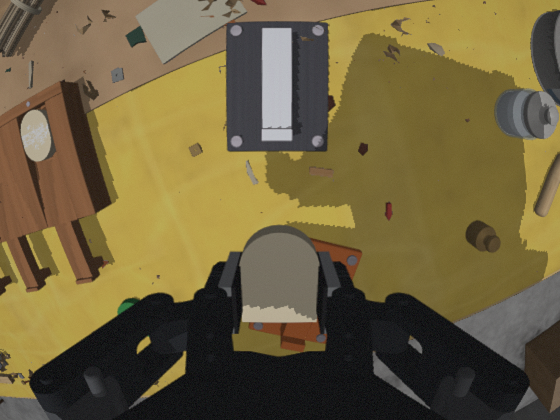

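Rest and held blank are both clear: the bed covers u 262–292 and rows 28–141, with the stop at the near end (rows about 128–141). I'll extract the edges.

```bash
python3 - <<'E'
from h import *
import pickle
s=pickle.load(open("w12.pkl","rb"));a=cv2.imread("pics/w12.png");w=cv2.cvtColor(a,cv2.COLOR_BGR2HSV);g=cv2.cvtColor(a,cv2.COLOR_BGR2GRAY).astype(int)
for y in (40,70,100,120):
    row=g[y,250:305];d=np.diff(row);L=250+np.argmax(d);Rr=250+np.argmin(d)
    pl,pr=wpx2w(s,(L+.5,y),30),wpx2w(s,(Rr+.5,y),30);print(y,L,Rr,np.round(pl[:2],1),np.round(pr[:2],1),"mid",np.round((pl+pr)[:2]/2,1),np.hypot(*(pl-pr)[:2]).round(1))
print("col276",[(y,g[y,276]) for y in range(20,34)],[(y,g[y,272],g[y,280]) for y in range(120,148)])
# base plate outline
m=((w[...,2]<95)&(w[...,1]<80)).astype(np.uint8);m[:15]=0;m[158:]=0;m[:,:215]=0;m[:,340:]=0
n,lab,st,ce=cv2.connectedComponentsWithStats(m);k=1+np.argmax(st[1:,4]);ys,xs=np.where(lab==k)
P=np.array([wpx2w(s,(x,y),8)[:2] for x,y in zip(xs,ys)],np.float32);print("plate",st[k],cv2.minAreaRect(P))
# blank in tool frame
T=np.linalg.inv(tool_T(s))
zt=s["ee_pos"][2]+12.3
for nm,uv in dict(frontL=(244,322),frontR=(317,322),apex=(280,226)).items():
    p=wpx2w(s,uv,zt);print(nm,np.round(T[:3,:3]@p+T[:3,3],1))
print("blank cols",[(x,tuple(g[y,x] for y in (270,300,310))) for x in range(234,326,3)])
print("blankrows",[(y,g[y,260],g[y,280],g[y,300]) for y in list(range(220,236))+list(range(314,332))])
E
```

```text
40 261 291 [ 601.4 -220.1] [ 595.2 -239. ] mid [ 598.3 -229.6] 19.9
70 261 291 [ 581.4 -213.7] [ 575.2 -232.5] mid [ 578.3 -223.1] 19.8
100 261 291 [ 562.  -207.3] [ 555.8 -226.2] mid [ 558.9 -216.8] 19.9
120 261 290 [ 549.2 -203.1] [ 543.2 -221.4] mid [ 546.2 -212.3] 19.3
col276 [(20, np.int64(125)), (21, np.int64(69)), (22, np.int64(62)), (23, np.int64(63)), (24, np.int64(62)), (25, np.int64(62)), (26, np.int64(59)), (27, np.int64(81)), (28, np.int64(171)), (29, np.int64(186)), (30, np.int64(186)), (31, np.int64(186)), (32, np.int64(185)), (33, np.int64(186))] [(120, np.int64(189), np.int64(188)), (121, np.int64(188), np.int64(190)), (122, np.int64(187), np.int64(189)), (123, np.int64(189), np.int64(190)), (124, np.int64(190), np.int64(188)), (125, np.int64(190), np.int64(187)), (126, np.int64(188), np.int64(134)), (127, np.int64(182), np.int64(120)), (128, np.int64(110), np.int64(97)), (129, np.int64(166), np.int64(165)), (130, np.int64(189), np.int64(188)), (131, np.int64(193), np.int64(192)), (132, np.int64(192), np.int64(190)), (133, np.int64(191), np.int64(191)), (134, np.int6
[... 3401 characters left out ...]
(318, np.int64(173), np.int64(169), np.int64(173)), (319, np.int64(172), np.int64(172), np.int64(173)), (320, np.int64(173), np.int64(174), np.int64(174)), (321, np.int64(171), np.int64(173), np.int64(168)), (322, np.int64(116), np.int64(132), np.int64(119)), (323, np.int64(86), np.int64(82), np.int64(81)), (324, np.int64(87), np.int64(76), np.int64(76)), (325, np.int64(83), np.int64(74), np.int64(78)), (326, np.int64(84), np.int64(69), np.int64(80)), (327, np.int64(86), np.int64(63), np.int64(78)), (328, np.int64(90), np.int64(59), np.int64(78)), (329, np.int64(85), np.int64(58), np.int64(80)), (330, np.int64(79), np.int64(59), np.int64(78)), (331, np.int64(86), np.int64(64), np.int64(78))]
```

Request:
{"api": "servo_tool", "payload": {"increments": [35, -10.5, -10, 0, 0.2, 70, -21, -20, 0, 0.2, 82, -24.7, -45, 0, 0.2, 82, -24.7, -65, 0, 0.2, 82, -24.7, -75, 0, 0.2, 82, -24.7, -75, 0, 0.2, 82, -24.7, -75, 0, 0.2, 82, -24.7, -75, 0, 0.2, 82, -24.7, -75, 0, 0.2]}}

```text
time: 15.25
ee_pos: [562.1, -217.2, 43.0]
orientation: [0.0, 0.988, -0.156, 0.001]
force: [-0.2, 0.2, 0.2]
gripper_width: 32.8
gripper_force: 59.9
```

```bash
python3 - <<'E'
from h import *
import pickle
s=pickle.load(open("w12.pkl","rb"))
u=np.array([.951,-.309]);o=np.array([571.1,-220.9])
for nm,uv,z in(("stop top face",(276,128.7),38),("foot?",(276,127),30),("stop back",(276,140.2),38),("bed end",(276,27.5),30)):
    p=wpx2w(s,uv,z)[:2];print(nm,p.round(1),((p-o)@u).round(1))
s=arm.read_state();save("wrist","w13");print(s["ee_pos"],s["force"],s["time"]);p=s["ee_pos"][:2]-o
print(p@u,p@np.array([.309,.951]))
E
```

```text
stop top face [ 540.8 -210.6] -32.0
foot? [ 541.7 -210.8] -31.1
stop back [ 533.7 -208.3] -39.5
bed end [ 606.8 -232. ] 37.4
[ 562.09711188 -217.19315958   42.95358606] [-0.1602997   0.23497231  0.24967196] 15.25
-9.707160292990391 0.743312807260735
```

View pics/w13.png

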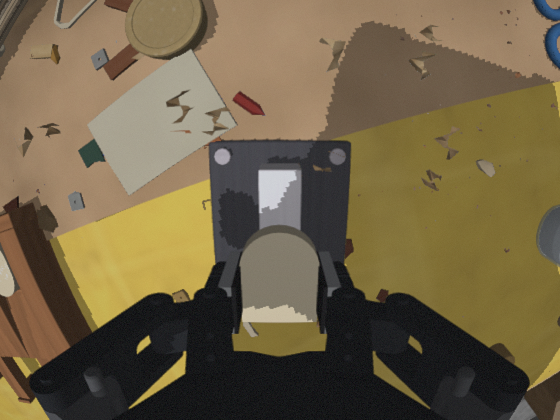

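The blank (240–320 px, middle 280) is centred over the bed (259–301 px, middle 280), with a gap of about 5.6 mm to the stop. I lower it to just above the bed.

Request:
{"api": "servo_tool", "payload": {"increments": [0, 0, -6, 0, 0.2, 0, 0, -12, 0, 0.2, 0, 0, -13.5, 0, 0.2, 0, 0, -13.5, 0, 0.2, 0, 0, -13.5, 0, 0.2]}}

```text
time: 15.72
ee_pos: [561.4, -217.1, 27.8]
orientation: [-0.0, 0.988, -0.156, -0.0]
force: [-1.0, 0.2, 0.5]
gripper_width: 33.0
gripper_force: 60.0
```

Request:
{"api": "servo_tool", "payload": {"increments": [0, 0, -0.5, 0, 0.2, 0, 0, -1, 0, 0.2, 0, 0, -1, 0, 0.2]}}

```text
time: 15.97
ee_pos: [561.4, -217.1, 27.7]
orientation: [-0.0, 0.988, -0.156, -0.0]
force: [-5.2, 1.9, 16.9]
gripper_width: 33.0
gripper_force: 62.0
```

Request:
{"api": "servo_tool", "payload": {"increments": [0, 0, 0.9, 0, 0.2, -1, 0.3, 0.9, 0, 0.2, -2, 0.6, 0.9, 0, 0.2, -3, 0.9, 0.9, 0, 0.2, -3.6, 1.1, 0.9, 0, 0.2, -3.6, 1.1, 0.9, 0, 0.2]}}

```text
time: 16.47
ee_pos: [557.8, -215.9, 27.8]
orientation: [-0.0, 0.988, -0.156, -0.0]
force: [-0.2, -0.2, 0.1]
gripper_width: 32.6
gripper_force: 59.9
```

Request:
{"api": "servo_tool", "payload": {"increments": [-0.7, 0.2, 0, 0, 0.2, -0.7, 0.2, 0, 0, 0.2]}}

```text
time: 16.63
ee_pos: [557.6, -215.9, 28.0]
orientation: [0.0, 0.988, -0.156, 0.0]
force: [1.7, -0.6, -0.6]
gripper_width: 32.2
gripper_force: 59.8
```

Request:
{"api": "servo_tool", "payload": {"increments": [-0.5, 0.15, 0, 0, 0.2, -0.5, 0.15, 0, 0, 0.2]}}

```text
time: 16.8
ee_pos: [557.6, -215.9, 28.2]
orientation: [0.0, 0.988, -0.156, 0.001]
force: [5.4, -0.3, -2.1]
gripper_width: 32.8
gripper_force: 59.8
```

The blank is against the stop. I relax the push, set it down and release.

Request:
{"api": "servo_tool", "payload": {"increments": [0.4, -0.1, 0, 0, 0.2, 0.4, -0.1, -0.4, 0, 0.2, 0.4, -0.1, -0.4, 0, 0.2]}}

```text
time: 17.05
ee_pos: [557.6, -215.9, 27.7]
orientation: [0.0, 0.988, -0.156, 0.0]
force: [3.0, -1.6, 0.6]
gripper_width: 33.0
gripper_force: 60.3
```

Request:
{"api": "servo_tool", "payload": {"increments": [0, 0, 0, 0, 0.4, 0, 0, 0, 0, 0.45, 0, 0, 0, 0, 0.55, 0, 0, 0, 0, 0.6, 0, 0, 0, 0, 0.6, 0, 0, 0, 0, 0.6]}}

```text
time: 17.55
ee_pos: [557.1, -215.7, 27.5]
orientation: [-0.0, 0.988, -0.156, -0.0]
force: [-0.0, 0.4, 0.3]
gripper_width: 51.4
gripper_force: 0.0
```

Request:
{"api": "servo_tool", "payload": {"increments": [0, 0, 15, 0, 0.6, 0, 0, 40, 0, 0.6, -12, 4, 80, 0, 0.6, -24, 8, 110, 0, 0.6, -24, 8, 110, 0, 0.6, -24, 8, 110, 0, 0.6]}}

```text
time: 18.05
ee_pos: [533.8, -208.0, 139.5]
orientation: [0.0, 0.988, -0.156, 0.002]
force: [0.1, -0.3, -0.2]
gripper_width: 51.3
gripper_force: 0.0
```

```bash
python3 r.py w14; python3 - <<'E'
from h import *
import pickle
s=pickle.load(open("w14.pkl","rb"));w=cv2.cvtColor(cv2.imread("pics/w14.png"),cv2.COLOR_BGR2HSV)
u=np.array([.951,-.309]);o=np.array([571.1,-220.9])
for uv in arm.landmark_of("wrist","half_round_blank_front")[:3]:
    p=wpx2w(s,uv["uv"],35)[:2]-o;print(uv["score"],np.round(uv["uv"]),p@u,p@np.array([.309,.951]))
E
```

```text
[ 533.77411619 -208.03934444  139.45892271] [ 4.29050353e-04  9.87756258e-01 -1.55996613e-01  1.56416432e-03] 18.05 51.302376237851156
rest 0.79 [302. 323.] [ 405.4 -191.5    0. ]
rest 0.62 [277. 157.] [ 570.7 -218.4    0. ]
rest_seat 0.89 [298. 350.] [ 396.3 -182.6   30. ]
rest_stop 0.55 [279. 202.] [ 541.5 -210.6   34. ]
0.85 [282. 202.] -30.499921837848493 -1.6720298502630304
0.54 [175. 350.] -179.86340993814963 101.87275395082624
```

View pics/w14.png

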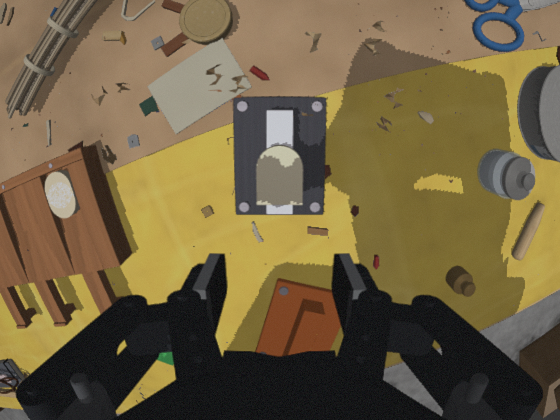

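The blank lies flat and centred on the bed (middle u≈279.5 for both), its square end at the stop, and the gripper is clear. I'm handing the job in.

```bash
python3 -c "
from workcell import arm
print(arm.job_done())"
```

```text
the job is handed in; nothing more can be done
None
```

I handed in the job: the half-round blank lies flat and centred on the metal rest's bed with its square end against the stop, the round blank is still in its pocket, and the square blank, out of the last view, was in its pocket when last seen; no verdict was returned.

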